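# Nudge a gusset plate square into the corner of a drilling jig

### The job

Pick up the stamp-shaped pusher from its rubber mat and, touching the aluminium plate only with the pusher, gently nudge the plate along the jig's bed until its long edge and its short edge lie flush against the two fences, right in the square corner, so that it is ready for drilling. Feel that it is pressed home, do not shove it hard, then stand the pusher upright on its mat again and let go; leave the other things on the bench where they are.

Things in the scene. Friction and masses are not known exactly. Their poses are not given: they have to be found in the camera images.
- fences: The two fences, fixed to the bed, as one L-shaped part; same axes as the jig, origin 10 mm above the jig's.
- jig: Fixed drilling jig: plywood bed 210 x 180 x 10 mm (x, y, z) with two rigid aluminium fences, 20 mm wide and 12 mm above the bed, along its +x edge (full length) and its +y edge. Its other two edges are open. Origin: centre of the bed's underside, z up; its corner point is at (85, 70, 10) mm.
- jig_corner (a point): Point where the inner faces of the jig's two fences meet, at the height of the bed's top (10 mm above the bench); axes as the jig's. +x points at the short-edge fence: its face is the plane x = 0, down to y = -160 mm. +y points at the long-edge fence: its face is the plane y = 0, out to x = -190 mm. The free bed lies at negative x and y.
- plate_center (a point): Centre, half-way up, of the loose aluminium plate lying on the bed: 100 mm along its x, 70 mm along its y, 8 mm thick, about 0.15 kg, six dark drill marks. Askew to the jig by up to 0.25 rad; it slides under about 1 to 2.5 N. When home its axes are those of the jig and its centre is at x = -50, y = -35 mm from the jig's corner point.
- plate_corner (a point): The lower corner of the plate at its own +x, +y end (50, 35 mm from its centre, at its underside): the corner that belongs in the jig's corner.
- pusher_center (a point): Centre, half-way up, of the pusher: round steel foot 44 mm across, 14 mm high, with an upright wooden handle of 20 x 20 mm section on its axis; 95 mm high in all, 0.18 kg. It stands upright on the mat. The handle's faces look along its own x and y; grasp it across two opposite faces from above. Any side of the foot's rim may push.
- mat: Square black rubber mat 160 x 160 mm, 3 mm thick, fixed to the bench; its origin is the centre of its underside. The pusher stands towards its own -y edge, a pipe tee towards its +y edge.
- tee: Bystander: steel pipe tee 60 mm long, 28 mm high, on the mat's +y half. Origin under its centre.
- screwdriver: Bystander: screwdriver, 170 mm long, lying on the bench just outside the jig's long-edge fence. Origin under its middle.
- tape: Bystander: roll of tape, 96 mm across, 48 mm high, beyond the work. Origin under its centre.
- pipe: Bystander: 240 mm offcut of aluminium pipe in two saddles, 34 mm high, at the far side. Origin under its centre.
- drill: Bystander: cordless drill lying on its side, 62 mm high, at the right. Origin under its motor.
- mug: Bystander: white mug, 80 mm across, 90 mm high, at the left. Origin under its centre.
Not all that is in view belongs to the job. Of the things that look like the part that bears plate_center, the middle-sized one is meant. Of the things that look like the mat, the larger one is meant.

How it is judged (in metres and radians):
On the way, in this order (a step that is already met when the one before it is completed fails the run):
1. the pusher is lifted off its mat (height (world z) of pusher_center above 0.065 m and contact force between the fingers and pusher above 1 N), for 0.2 s.
2. the plate is in the corner (within 1.5 mm of both fences, square within 0.02 rad) and is felt pressed home: the pusher presses it with over 1 N and it presses on the fences with over 0.5 N (x of plate_corner in the frame of jig_corner above -0.0015 m and y of plate_corner in the frame of jig_corner above -0.0015 m and angle between the x axis of plate_center and the x axis of jig_corner, either way round below 0.02 rad and contact force between plate and fences above 0.5 N and contact force between pusher and plate above 1 N), for 0.1 s.
At the end, for the whole second after the job is handed in: The plate lies flat on the bed with its corner within 1.5 mm of both fences and square to them within 0.02 rad, at rest; the pusher stands upright (within 0.1 rad) on the mat, its axis within 80 mm of the mat's centre, released and at rest (x of plate_corner in the frame of jig_corner above -0.0015 m and y of plate_corner in the frame of jig_corner above -0.0015 m and angle between the x axis of plate_center and the x axis of jig_corner, either way round below 0.02 rad and linear speed of each of plate, pusher below 0.01 m/s and z of plate_corner in the frame of jig_corner below 0.003 m and horizontal distance between pusher_center and mat below 0.08 m and angle between pusher_center's own z axis and vertical below 0.1 rad and height (world z) of pusher_center below 0.056 m); the robot touches nothing.
It fails at once if the gripper touches the plate (contact force between the fingers and plate above 0.5 N).
It fails at once if the pusher shoves the plate with more than 25 N (contact force between pusher and plate above 25 N).
It fails at once if the plate is tipped up by more than 0.2 rad (angle between plate_center's own z axis and vertical above 0.2 rad).
It fails at once if another thing on the bench is moved by more than 20 mm (distance of any of tee, screwdriver, tape, pipe, drill, mug from where it was at the start of the episode above 0.02 m).
It also fails if it takes over 72 s, if anything falls off the work surface, if the arm or the gripper's body presses on something with over 40 N, if the wrist force passes 120 N, or if a joint passes its speed limit or range.

### The arm

A 6-joint arm with a two-finger parallel gripper is mounted at the origin on the work surface. World frame = base frame: x ahead of the robot, y to its left, z up, the work surface at z = 0. Lengths are in mm, angles in rad, forces in N, time in s.
With the tool pointing down it reaches from about 275 to 750 mm from the base axis. Payload 10.2 kg.
Tool frame: the origin (TCP) lies midway between the tips of the shut fingers; the grasp point (between the pads) lies 19 mm behind it (ctrl.tcp_to_grasp is the z of the grasp point in the tool frame, in mm); z points along the fingers, y is the direction in which the jaws open and shut (so a half turn about z gives the same grasp; the last joint's range is limited). The gripper opens to 85 mm and grips with 20 to 120 N. Pads are 22 mm wide; open, the fingers measure 114 mm over their backs; the gripper's body (76 mm by 85 mm) begins 54 mm behind the grasp point. The pads swing forward as they close: fully open they stand 13 mm farther back than shut.
Start: joints at [-1.522, 0.313, 1.498, -0, 1.331, -0.223], TCP at [140.931, -505.737, 231.294] pointing down, gripper open.
Joint ranges: [-2.94, 2.94], [-0.97, 2.17], [0.19, 2.56], [-1.23, 4.37], [0.02, 3.11], [-2.88, 2.88]. Speed limits (rad/s): [2.39, 2.39, 3.01, 3.14, 3.14, 3.14].

### API

Orientations are given as a unit quaternion [w, x, y, z].
In Python, from rig import sensors, capture, order, ctrl gives the robot as it stands. The module is installed in compiled form; this text tells all that it offers.
- The arm moves only by the tool play_rows, never from a script. Its argument "deltas" is a list of rows, each a list of 7 numbers: the shift along the world's x, y, z in units of 40 mm (1.0 is 40 mm), then the turn, a rotation vector about the world's x, y, z in units of 6 degrees (1.0 is 6 degrees), then the opening, from -1 (shut) to 1 (fully open). A call has 1 to 8 rows; each row shifts and turns the commanded pose from where the row before left it; what a row does not reach is not made up. A row lasts 1/12 s, in which the tool goes at most 41.7 mm and 7.16 degrees, less where a joint would pass 70% of its speed; a pose out of reach is approached as far as the arm can. A call is refused whole if a number of a shift passes 1 or a number of a turn 1, either way. A call with a gripper value outside its range is refused whole. The fingers move at their own pace and stop on an object; "squeeze" is the grip in N (left out, the last holds). Time passes only in rows, so rows that do not move let the fingers close. It gives the time, the measured TCP pose, the force and the opening at its end, in the units of the state.
- sensors.sense(): the state, without advancing time (a new reading comes with each control period).
- capture(name): name is "side" or "top" or "wrist"; returns a dict with "pixels" (420x560x3 uint8, red, green, blue), "z_map" (420x560 float32, mm along the optical axis (not along the pixel's ray), 0 where there is no reading), "fx", "fy", "cx", "cy" (pixels), "k1" (the pictures are not rectified: a ray, as slopes to the right and down, at radius r is drawn at 1 + k1 r^2 times it, then the intrinsics apply), "eye" and "rotation" of the camera in the world; the wrist camera has in their place "tool_from_camera" (4x4, takes a point from camera to tool coordinates, whose origin is the TCP and whose axes are the flange's). Camera axes: x right, y down, z forward; pixel columns grow to the right and rows downward; lengths in mm; the calibration is good to about 2 mm. A picture is of the moment at which its call begins: read the wrist's pose just before it.
- order.finish_job(): hands the job in, once; it reports no verdict.
The state is a dict: "time_s": time; "joints": joint angles; "dq": joint speeds; "tau": joint torques, N m; "eef_pos": TCP position; "ee_rot": TCP orientation; "force": force on the tool from outside, world axes, zero at the start; "wrist_torque": the same for the moment, N m; "grip_width": opening from 0.0 (shut) to 1.0 (fully open).
Only numpy, scipy, OpenCV 4.12 (cv2) and the standard library are available. Lean on these libraries where they do the work, as an engineer would, in place of code of your own. Each camera call takes 0.05 s, during which the arm holds its last target. There are 200 camera calls.

## Working session

There is one attempt and no reset: what is moved stays moved. The work goes in short steps, Python scripts to look and compute and a tool call to move; the robot and the scene stay as the last step left them, time stands still between calls to the robot, and variables do not carry over. Pictures are saved under pics/ and viewed, about 8 in all and at most 12, crops included, and the job is handed in when it is done.

Besides the shell and the picture viewer there is one more tool, called by a JSON object that holds its "name" and its "arguments". play_rows: Moves the arm, as the interface text tells. Its arguments: {"type":"object","properties":{"deltas":{"type":"array","items":{"type":"array","items":{"type":"number"}}},"squeeze":{"type":"number"}},"required":["deltas"]}

```bash
mkdir -p pics
cat > h.py <<'E'
import numpy as np, cv2
from rig import sensors, capture, order, ctrl
from scipy.spatial.transform import Rotation as R
def cloud(c):
    z=c["z_map"].astype(float); h,w=z.shape
    K=np.array([[c["fx"],0,c["cx"]],[0,c["fy"],c["cy"]],[0,0,1]])
    v,u=np.mgrid[:h,:w]; p=np.stack([u,v],-1).reshape(-1,1,2).astype(float)
    n=cv2.undistortPoints(p,K,np.array([c["k1"],0,0,0,0.]),).reshape(h,w,2)
    P=np.dstack([n*z[...,None],z])
    if "eye" in c: return P@np.array(c["rotation"]).T+np.array(c["eye"])
    T=np.array(c["tool_from_camera"]); s=c["st"]; q=s["ee_rot"]
    Rt=R.from_quat([q[1],q[2],q[3],q[0]]).as_matrix()
    return (P@T[:3,:3].T+T[:3,3])@Rt.T+np.array(s["eef_pos"])
def shot(n,f=None):
    st=sensors.sense(); c=capture(n); c["st"]=st
    if f: cv2.imwrite(f"pics/{f}.png",c["pixels"][...,::-1])
    return c
E
python3 - <<'E'
from h import *
import pickle
a=shot("top","top0"); b=shot("side","side0")
pickle.dump((a,b),open("s0.pkl","wb"))
print(np.array(a["rotation"]),a["eye"],sensors.sense())
cv2.imwrite("pics/both0.png",np.vstack([a["pixels"],b["pixels"]])[...,::-1][::1] if 0 else cv2.resize(a["pixels"][...,::-1],(800,600)))
E
```

```text
[ 0.07711531 -0.70275479  0.7028622  -0.07857265] [ 180.00198921    6.47624929 1709.71301076] {'time_s': 0.1, 'joints': array([-1.52245298e+00,  3.13415547e-01,  1.49835548e+00,  9.25321943e-06,
        1.33100681e+00, -2.23409350e-01]), 'dq': array([ 1.77091761e-03, -3.03609784e-04,  2.74734670e-04, -2.73470307e-04,
       -1.58763377e-05,  2.87556571e-04]), 'tau': array([ 2.62247093e-03, -4.12907445e+01, -2.60143304e+01, -2.22775311e-04,
        3.07395079e-03,  1.04302845e-05]), 'eef_pos': array([ 140.89512578, -505.50364259,  230.78342267]), 'ee_rot': array([-5.89929111e-04,  9.90782978e-01,  1.35457520e-01,  5.62814063e-05]), 'force': array([0.8645423 , 0.40673971, 0.01702069]), 'wrist_torque': array([-0.00339807,  0.04341435, -0.06681484]), 'grip_width': 0.9979272208717159}
```

View pics/both0.png

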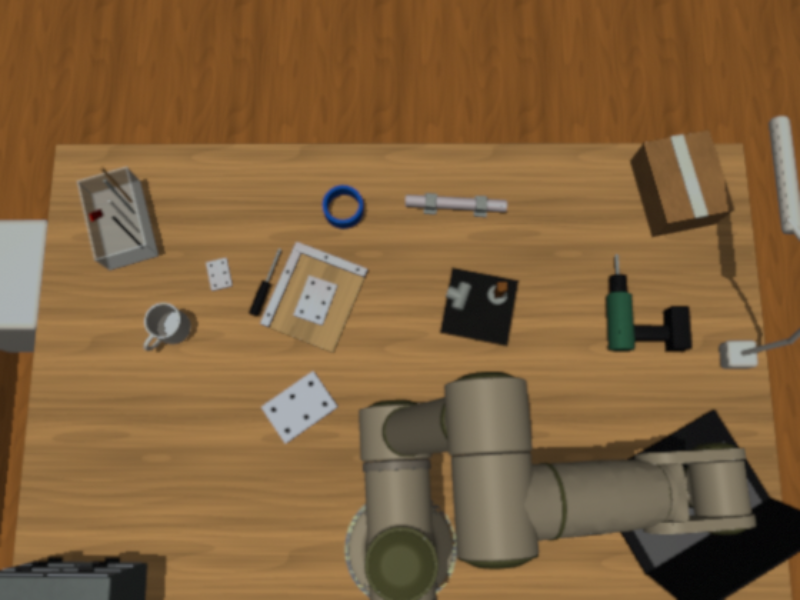

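The top view (800 px scale) shows three plate-like things: a small one at (218,273), a middle one on the jig bed at (315,299) and a large one at (298,407). The one on the bed is meant. The mat, with tee and pusher, is at (480,306). The other black thing, at (720,510), looks like a tray. I'll measure these and confirm in an enlarged crop.

```bash
cat > fix.py <<'E'
s=open('h.py').read()
s=s.replace('''return P@np.array(c["rotation"]).T+''','''q=c["rotation"]; return P@R.from_quat([q[1],q[2],q[3],q[0]]).as_matrix().T+''')
s+='''
def rect(m,W):
    k=W[m]; r=cv2.minAreaRect(k[:,:2].astype(np.float32)); return np.round(r[0],1),np.round(r[1],1),round(r[2],2),k.shape[0],np.round(np.median(k[:,2]),1)
def blobs(W,lo,hi,roi,amin=20):
    m=(W[...,2]>lo)&(W[...,2]<hi)&(W[...,0]>roi[0])&(W[...,0]<roi[1])&(W[...,1]>roi[2])&(W[...,1]<roi[3])
    n,l,s,_=cv2.connectedComponentsWithStats(m.astype(np.uint8))
    return [(i,l==i,s[i]) for i in range(1,n) if s[i][4]>=amin]
'''
open('h.py','w').write(s)
E
python3 fix.py
python3 - <<'E'
from h import *
import pickle
a,b=pickle.load(open("s0.pkl","rb"))
W=cloud(a); f=0.7
for n,(u,v) in dict(small=(218,273),mid=(315,292),big=(298,415),bed=(335,335),fence=(330,257),mat=(480,325),pushtop=(502,288),foot=(494,296),tee=(458,295),black2=(640,540),table=(400,330)).items():
    print(n,np.round(W[int(v*f),int(u*f)],1))
V=W; px=a["pixels"].astype(int)
dark=(px.max(2)<45)&(V[...,2]<12)&(V[...,2]>-5)&(abs(V[...,1]+150)<200)&(V[...,0]>350)&(V[...,0]<700)
print("mat",rect(dark,V))
for lo,hi in ((14.5,19.5),(19.5,26),(7,13.5),(60,110)):
    for i,m,s in blobs(V,lo,hi,(350,700,-300,400),30): print(lo,hi,rect(m,V))
c=cv2.resize(a["pixels"][155:265,165:375,::-1],None,fx=3.8,fy=3.8,interpolation=cv2.INTER_CUBIC)
cv2.imwrite("pics/crop1.png",c); print(c.shape)
E
```

```text
small [613.7 425.2  10.5]
mid [566.8 195.2  20.4]
big [286.5 229.6  -0.5]
bed [467.9 147.9  11. ]
fence [652.5 163.8  20.4]
mat [ 492.3 -188.3    5.3]
pushtop [ 560.4 -228.2   91.3]
foot [ 559.2 -219.6    8.7]
tee [ 556.6 -134.2   35.4]
black2 [  14.7 -521.7   23.1]
table [ 4.832e+02 -3.200e+00 -1.000e-01]
mat (array([ 536. , -187.3]), array([151.9, 153.8]), 78.5, 1551, np.float64(2.6))
14.5 19.5 (array([551.3, 194.3]), array([ 78.7, 105.4]), 70.7, 278, np.float64(16.8))
14.5 19.5 (array([571.9, 273.8]), array([24.1, 46.7]), 69.04, 32, np.float64(17.4))
14.5 19.5 (array([ 550.5, -228.5]), array([39.9, 21.1]), 89.73, 32, np.float64(16.9))
19.5 26 (array([628., 248.]), array([ 64.1, 148. ]), 45.41, 170, np.float64(21.9))
19.5 26 (array([640.7, 147.5]), array([69.9, 18.4]), 67.95, 59, np.float64(22.3))
19.5 26 (array([619.7,  97.9]), array([42.3, 20.5]), 72.99, 43, np.float64(22.7))
19.5 26 (array([550.4, 322.3]), array([22.7, 79.7]), 71.41, 84, np.float64(22.2))
19.5 26 (array([524.9, 293.7]), array([21. , 75.8]), 68.64, 79, np.float64(21.7))
19.5 26 (array([507.8, 187.2]), array([34.1, 28.8]), 70.95, 33, np.float64(21.3))
7 13.5 (array([571.1, 179.1]), array([164. , 136.4]), 69.06, 687, np.float64(9.9))
7 13.5 (array([498.4, 210.7]), array([164.4,  93.3]), 68.95, 502, np.float64(9.9))
7 13.5 (array([365.6, 198.4]), array([55.5, 28.6]), 85.49, 65, np.float64(9.7))
60 110 (array([ 560.6, -228.8]), array([20.1, 19.7]), 8.44, 59, np.float64(93.8))
(418, 798, 3)
```

View pics/crop1.png

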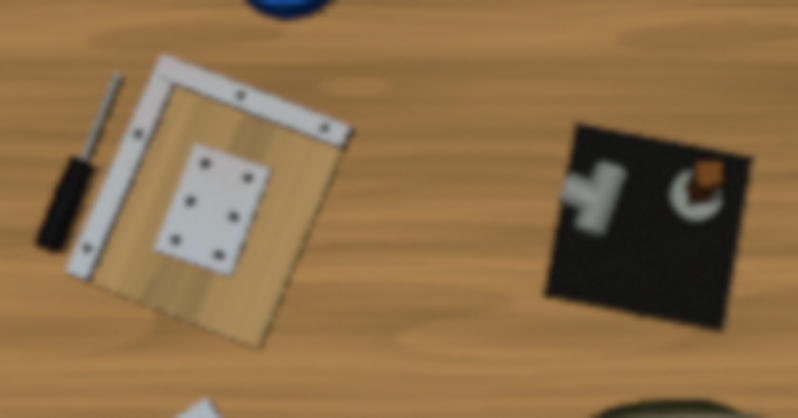

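View pics/side0.png

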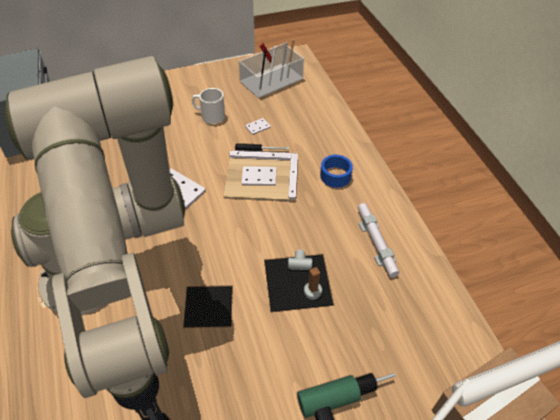

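The larger mat, with tee and pusher, measures about 154 mm here. A smaller black mat sits at side px (208,306), so it isn't the one meant. In the crop the jig corner is at (172,82), the short-edge fence runs along the top, and the long-edge fence is on the left. The plate on the bed measures about 105 x 75, so it is the middle one. Now I move above the pusher.

{"name": "play_rows", "arguments": {"deltas": [[0.9,0.6,0,0,0,0,1],[0.9,0.6,0,0,0,0,1],[0.9,0.6,0,0,0,0,1],[0.9,0.6,0,0,0,0,1],[0.9,0.6,0,0,0,0,1],[0.9,0.6,0,0,0,0,1],[0.9,0.6,0,0,0,0,1],[0.9,0.6,0,0,0,0,1]]}}

```text
time_s: 0.77
eef_pos: [419.7, -319.2, 231.2]
ee_rot: [-0.0, 0.991, 0.135, -0.0]
force: [-0.1, -1.3, 0.4]
grip_width: 1.0
```

{"name": "play_rows", "arguments": {"deltas": [[0.9,0.6,0,0,0,0,1],[0.8,0.6,0,0,0,0,1],[0.7,0.6,0,0,0,0,1],[0,0,0,0,0,0,1]]}}

```text
time_s: 1.1
eef_pos: [516.4, -245.3, 230.6]
ee_rot: [-0.001, 0.99, 0.138, 0.0]
force: [0.0, -0.4, 0.5]
grip_width: 0.998
```

Run:
```python
from h import *
c=shot("wrist","w1"); print(c["st"]["eef_pos"],c["st"]["ee_rot"],c["st"]["force"],np.round(c["tool_from_camera"],2))
W=cloud(c)
for lo,hi in ((80,112),(1,8)):
    for i,m,s in blobs(W,lo,hi,(400,700,-320,-60),80): print(lo,hi,rect(m,W),s)
px=c["pixels"].astype(int)
m=(px.max(2)<50)&(abs(W[...,2]-3)<8)
if m.sum()>50: print("mat",rect(m,W))
```

```text
[ 516.39216253 -245.32809915  230.59952362] [-8.09949331e-04  9.90399662e-01  1.38230820e-01  3.07991271e-04] [ 0.00565749 -0.40146558  0.52750123] [[   0.     -0.95   -0.3    74.81]
 [   1.      0.     -0.     -0.32]
 [   0.     -0.3     0.95 -143.02]
 [   0.      0.      0.      1.  ]]
80 112 (array([ 562.8, -226.3]), array([20.3, 20. ]), 6.06, 713, np.float64(98.2)) [266 119  29  31 713]
1 8 (array([ 530.9, -183.3]), array([185., 183.]), 77.35, 21272, np.float64(3.4)) [  121    22   228   219 21272]
mat (array([ 385.6, -298.2]), array([525.3, 365.6]), 64.28, 8531, np.float64(3.1))
```

View pics/w1.png

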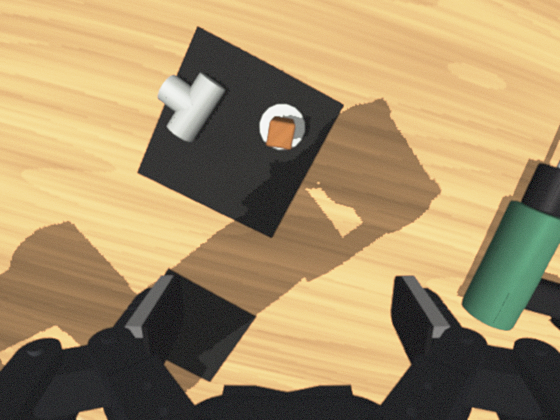

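Run:
```python
from h import *
c=shot("wrist"); W=cloud(c); px=c["pixels"]
sub=px[95:170,245:325]; hsv=cv2.cvtColor(px,cv2.COLOR_RGB2HSV)
m=(W[...,2]>93)&(W[...,2]<104); m[:, :240]=0; m[:,330:]=0
print(m.sum(), cv2.minAreaRect(np.argwhere(m)[:,::-1].astype(np.float32)))
mc=(hsv[...,1]>140)&(hsv[...,2]>150)&(hsv[...,0]<20); mc[:100]=0;mc[170:]=0;mc[:,:250]=0;mc[:,310:]=0
print(mc.sum(), cv2.minAreaRect(np.argwhere(mc)[:,::-1].astype(np.float32)), np.round(W[mc].mean(0),1))
# project pixel rects to world at z=98
for k in (m,mc):
    pts=W[k]; 
    best=min((np.ptp(pts[:,0]*np.cos(t)+pts[:,1]*np.sin(t))+np.ptp(-pts[:,0]*np.sin(t)+pts[:,1]*np.cos(t)),np.degrees(t)) for t in np.radians(np.arange(-45,45,1)))
    print(best)
out=cv2.resize(px[80:180,235:335,::-1],(500,500),interpolation=cv2.INTER_NEAREST)
cv2.imwrite("pics/handle.png",out)
```

```text
696 ((278.37750244140625, 130.86074829101562), (26.762937545776367, 26.473297119140625), 10.007980346679688)
594 ((278.33782958984375, 130.9729766845703), (24.331050872802734, 25.153043746948242), 9.462322235107422) [ 563.  -226.1   99.7]
(np.float64(39.78311953287209), np.float64(6.000000000000001))
(np.float64(51.24497390716357), np.float64(6.000000000000001))
```

View pics/handle.png

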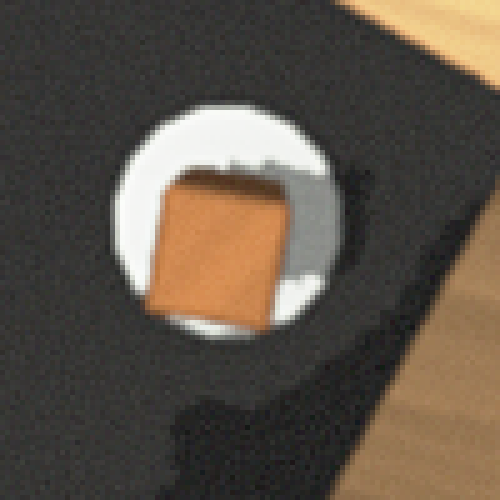

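The handle's faces are turned 9.7° clockwise in the image, which puts them at about 6° in the world. I turn the tool by -10° and descend.

{"name": "play_rows", "arguments": {"deltas": [[0.6,0.2,0,0,0,-0.85,1],[0.54,0.26,0,0,0,-0.8,1],[0,0,-0.9,0,0,0,1],[0,0,-0.9,0,0,0,1],[0,0,-0.9,0,0,0,1],[0,0,-0.9,0,0,0,1],[0,0,-0.6,0,0,0,1],[0,0,-0.2,0,0,0,1]]}}

```text
time_s: 1.87
eef_pos: [555.9, -231.4, 51.3]
ee_rot: [-0.002, 0.999, 0.049, -0.003]
force: [0.5, 0.1, 0.3]
grip_width: 1.0
```

{"name": "play_rows", "arguments": {"deltas": [[0,0,0,0,0,0,1],[0,0,0,0,0,0,-1],[0,0,0,0,0,0,-1],[0,0,0,0,0,0,-1],[0,0,0,0,0,0,-1],[0,0,0,0,0,0,-1],[0,0,0,0,0,0,-1],[0,0,0,0,0,0,-1]], "squeeze": 60}}

```text
time_s: 2.53
eef_pos: [558.5, -231.2, 55.3]
ee_rot: [-0.0, 0.999, 0.05, -0.0]
force: [-0.6, -0.4, -2.6]
grip_width: 0.221
```

{"name": "play_rows", "arguments": {"deltas": [[0,0,0,0,0,0,-1],[0,0,0.1,0,0,0,-1],[0,0,0.4,0,0,0,-1],[0,0,0.8,0,0,0,-1],[0,0,0.8,0,0,0,-1],[0,0,0.4,0,0,0,-1],[0,0,0,0,0,0,-1],[0,0,0,0,0,0,-1]]}}

```text
time_s: 3.2
eef_pos: [558.5, -231.3, 155.4]
ee_rot: [0.0, 0.999, 0.049, 0.0]
force: [0.7, -0.0, -2.4]
grip_width: 0.224
```

Run:
```python
from h import *
c=shot("wrist","w2"); print(c["st"])
W=cloud(c); 
s=shot("side","s2"); 
cv2.imwrite("pics/m2.png",np.hstack([cv2.resize(c["pixels"],(400,300)),cv2.resize(s["pixels"][180:400,150:440],(400,300))])[...,::-1])
```

```text
{'time_s': 3.2, 'joints': array([-5.86241120e-01,  5.49587048e-01,  1.34880135e+00, -1.15359995e-05,
        1.24244838e+00,  8.85583755e-01]), 'dq': array([-0.00186028,  0.0352794 ,  0.03979314,  0.0001925 , -0.00658747,
        0.0008773 ]), 'tau': array([ 8.35950952e-02, -5.49943507e+01, -2.76142251e+01,  8.67696363e-03,
        7.50424387e-02,  1.23957625e-04]), 'eef_pos': array([ 558.53890478, -231.33168269,  155.44058963]), 'ee_rot': array([2.28799603e-04, 9.98775668e-01, 4.94673836e-02, 3.00862429e-04]), 'force': array([ 6.71760049e-01, -4.09775183e-04, -2.42087985e+00]), 'wrist_torque': array([-0.00811933,  0.00902017, -0.01956644]), 'grip_width': 0.223954031881383}
```

View pics/m2.png

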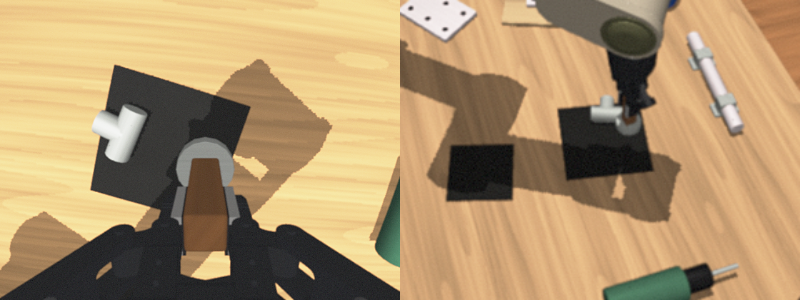

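The pusher is gripped, upright and off the mat. Now I carry it to the jig.

{"name": "play_rows", "arguments": {"deltas": [[-0.1,0.4,0.3,0,0,0,-1],[-0.2,0.9,0.3,0,0,0,-1],[-0.2,0.9,0.3,0,0,0,-1],[-0.2,0.9,0.2,0,0,0,-1],[-0.2,0.9,0,0,0,0,-1],[-0.2,0.9,0,0,0,0,-1],[-0.2,0.9,0,0,0,0,-1],[-0.2,0.9,0,0,0,0,-1]]}}

```text
time_s: 3.97
eef_pos: [497.3, 38.3, 197.9]
ee_rot: [-0.0, 0.999, 0.049, -0.001]
force: [0.2, 0.4, -1.5]
grip_width: 0.224
```

{"name": "play_rows", "arguments": {"deltas": [[-0.2,0.9,0,0,0,0,-1],[-0.2,0.9,0,0,0,0,-1],[-0.1,0.9,0,0,0,0,-1],[0,0.6,0,0,0,0,-1],[0,0.3,0,0,0,0,-1],[0,0,0,0,0,0,-1],[0,0,0,0,0,0,-1],[0,0,0,0,0,0,-1]]}}

```text
time_s: 4.63
eef_pos: [478.6, 179.6, 198.7]
ee_rot: [0.0, 0.999, 0.049, -0.001]
force: [-0.4, -0.1, -1.2]
grip_width: 0.223
```

Run:
```python
from h import *
import pickle
c=shot("wrist","w3"); pickle.dump(c,open("w3.pkl","wb")); print(c["st"]["eef_pos"],c["st"]["ee_rot"],c["st"]["force"])
W=cloud(c); roi=(350,750,20,400)
for lo,hi in ((15.5,19.9),(20.2,24),(8,13),(-2,4)):
    for i,m,s in blobs(W,lo,hi,roi,300): print(lo,hi,rect(m,W),s)
```

```text
[478.57573799 179.58994791 198.66192648] [ 2.51806804e-04  9.98798543e-01  4.90002633e-02 -6.17471430e-04] [-0.39364887 -0.09078807 -1.17481014]
15.5 19.9 (array([550.1, 196.2]), array([ 70.5, 100.3]), 70.58, 9383, np.float64(18.4)) [ 217   27  123  144 9383]
15.5 19.9 (array([551. , 316.1]), array([ 5.9, 85.2]), 70.66, 373, np.float64(18.2)) [120  39  36  94 373]
20.2 24 (array([559.9, 284.8]), array([ 21.1, 149.4]), 68.11, 4046, np.float64(22.4)) [ 132    0   90  163 4046]
20.2 24 (array([628.9, 118.5]), array([81.9, 21. ]), 68.3, 1950, np.float64(22.3)) [ 330    0   98   50 1950]
20.2 24 (array([552.7, 319.3]), array([12. , 85.3]), 74.53, 618, np.float64(22.5)) [114  33  39  99 618]
8 13 (array([546.3, 193.8]), array([161.1, 190.8]), 68.37, 26010, np.float64(10.4)) [  155     0   258   211 26010]
-2 4 (array([489.2, 301.7]), array([278.5, 196.7]), 0.01, 33135, np.float64(0.5)) [   54     0   203   293 33135]
-2 4 (array([504. ,  81.1]), array([122.2, 307.9]), 89.98, 28272, np.float64(0.4)) [  318     0   171   309 28272]
```

View pics/w3.png

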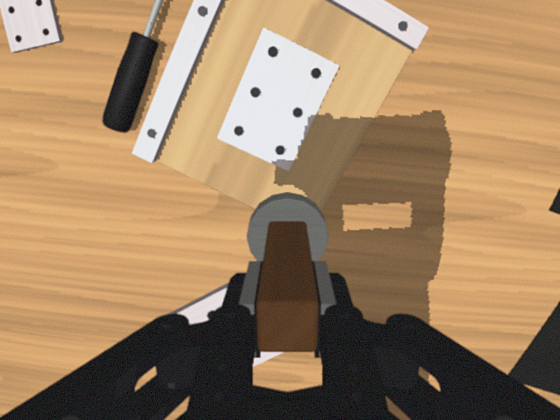

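The free bed fits as a 191 x 161 rectangle at -21.7°, giving the corner at about (664,233). In jig axes the plate is about 42 mm short in x and 41 mm short in y, turned +2.3°. Next I measure where the foot sits in the tool frame.

Run:
```python
from h import *
import pickle
from scipy.optimize import least_squares
c=pickle.load(open("w3.pkl","rb")); W=cloud(c); t=c["st"]["eef_pos"]
Z=W[...,2]
sub=(Z>140)&(Z<175); sub[:180]=0; sub[280:]=0; sub[:,:240]=0; sub[:,335:]=0
n,l,s,_=cv2.connectedComponentsWithStats(sub.astype(np.uint8)); k=1+np.argmax(s[1:,4]); m=l==k
print(s[k],np.percentile(Z[m],[5,50,95]))
# upper outline of the foot: topmost pixels per column
E=[];
for u in range(s[k][0]+3,s[k][0]+s[k][2]-3):
    v=np.where(m[:,u])[0].min(); E.append(W[v+1,u])
E=np.array(E); print(np.round(np.percentile(E[:,2],[5,50,95]),1))
r=least_squares(lambda p:np.hypot(E[:,0]-p[0],E[:,1]-p[1])-22,[t[0],t[1]],loss="soft_l1").x
print("foot",r,"off",r-t[:2])
J=lambda p:np.array([[.929,-.370],[.370,.929]])@(np.array(p)-[664.2,232.9])
print(J(r))
Ri=np.array([[.929,-.370],[.370,.929]]).T
for n,p in dict(A=(-95,-142),B=(-172,-37)).items():
    w=Ri@p+[664.2,232.9]; print(n,w,"shift",(w-r)/40)
```

```text
[ 247  192   81   69 3193] [153.91093627 161.44830767 169.0787951 ]
[150.6 152.4 154.6]
foot [482.36232287 179.90660966] off [3.78658488 0.31666175]
[-149.31964763 -116.51080016]
A [523.405 136.132] shift [ 1.02606693 -1.09436524]
B [490.722 262.167] shift [0.20899193 2.05650976]
```

{"name": "play_rows", "arguments": {"deltas": [[0.5,-0.5,0,0,0,0,-1],[0.4,-0.5,-0.3,0,0,0,-1],[0.13,-0.1,-0.8,0,0,0,-1],[0,0,-0.8,0,0,0,-1],[0,0,-0.6,0,0,0,-1],[0,0,-0.2,0,0,0,-1],[0,0,0,0,0,0,-1],[0,0,0,0,0,0,-1]]}}

```text
time_s: 5.35
eef_pos: [520.4, 136.2, 92.3]
ee_rot: [0.0, 0.999, 0.049, 0.001]
force: [0.2, 0.4, -1.6]
grip_width: 0.224
```

{"name": "play_rows", "arguments": {"deltas": [[0,0,-0.3,0,0,0,-1],[0,0,-0.2,0,0,0,-1],[0,0,-0.15,0,0,0,-1],[0,0,0,0,0,0,-1],[0,0,0,0,0,0,-1],[0,0,0,0,0,0,-1]]}}

```text
time_s: 5.85
eef_pos: [520.1, 136.7, 66.0]
ee_rot: [0.0, 0.999, 0.05, 0.001]
force: [-0.5, 0.5, -1.5]
grip_width: 0.225
```

Run:
```python
from h import *
c=shot("wrist","w4"); s=sensors.sense(); print(s["eef_pos"],s["force"],s["wrist_torque"])
```

```text
[520.09513809 136.69944163  65.92042907] [ 0.22990756 -0.91709799 -1.68319175] [-0.01950876  0.01159158  0.04030105]
```

View pics/w4.png

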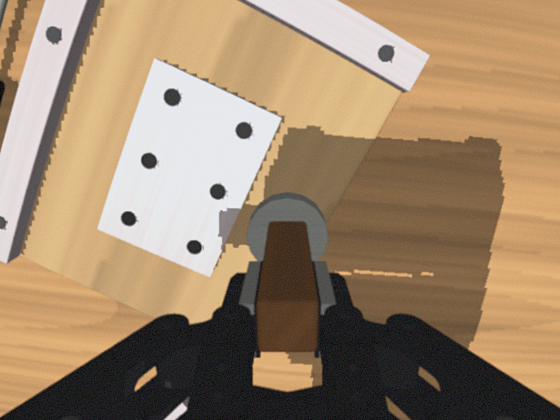

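The foot stands beside the plate's -y long edge, at px (287,230), with the plate edge at about px (245,215). I lower 1.5 mm and push along jig +y, slowly.

{"name": "play_rows", "arguments": {"deltas": [[0,0,-0.04,0,0,0,-1],[0.028,0.07,0,0,0,0,-1],[0.028,0.07,0,0,0,0,-1],[0.028,0.07,0,0,0,0,-1],[0.028,0.07,0,0,0,0,-1],[0.028,0.07,0,0,0,0,-1],[0.028,0.07,0,0,0,0,-1],[0.028,0.07,0,0,0,0,-1]]}}

```text
time_s: 6.57
eef_pos: [527.7, 156.6, 63.7]
ee_rot: [0.0, 0.999, 0.05, -0.0]
force: [0.0, -0.6, -1.5]
grip_width: 0.226
```

{"name": "play_rows", "arguments": {"deltas": [[0.028,0.07,0,0,0,0,-1],[0.028,0.07,0,0,0,0,-1],[0.028,0.07,0,0,0,0,-1],[0.028,0.07,0,0,0,0,-1],[0.028,0.07,0,0,0,0,-1]]}}

```text
time_s: 6.98
eef_pos: [533.3, 170.6, 63.7]
ee_rot: [-0.0, 0.999, 0.049, -0.0]
force: [-0.1, -0.2, -1.6]
grip_width: 0.225
```

```bash
cat >> h.py <<'E'
def status():
    "plate and foot in jig axes"
    c=shot("wrist"); W=cloud(c); s=c["st"]
    A=np.array([[.929,-.370],[.370,.929]]); J=lambda p:A@(np.array(p)-[664.2,232.9])
    f=A@np.array(s["force"])[:2]
    print("foot",np.round(J(s["eef_pos"][:2]+np.array([3.8,.3])),1),"z",round(s["eef_pos"][2],1),"F",np.round(f,1),round(s["force"][2],1),"t",s["time_s"])
    for lo,hi in ((15.5,19.9),(20.2,24)):
        for i,m,b in blobs(W,lo,hi,(350,750,20,400),900):
            r=rect(m,W); print(lo,np.round(J(r[0]),1),r[1:],b[:4])
    return c
E
python3 -c "
from h import *
status()"
```

```text
foot [ -95.1 -104.7] z 63.7 F [-0.  -0.3] -1.6 t 6.9833
15.5 [-108.5   44.1] (array([ 22.3, 139.6]), 79.04, 1905, np.float64(17.0)) [ 12   0  58 247]
15.5 [-103.4   -0.4] (array([  2. , 174.8]), 68.48, 957, np.float64(17.7)) [ 61   0 111 290]
15.5 [-91.7 -47.7] (array([ 71.4, 101.1]), 68.41, 23571, np.float64(18.5)) [105  61 192 222]
20.2 [-104.     9.6] (array([ 21.4, 173.4]), 68.35, 11788, np.float64(22.4)) [ 30   0 138 291]
20.2 [  9.7 -97.4] (array([125.9,  20.7]), 68.49, 9350, np.float64(22.3)) [248   0 243 126]
20.2 [-135.6   42.9] (array([21. , 85.4]), 75.17, 1766, np.float64(22.6)) [  0  99  46 148]
```

The plate is sliding and is already square to the jig (68.41° vs 68.4°), with about 12.7 mm left.

{"name": "play_rows", "arguments": {"deltas": [[0.028,0.07,0,0,0,0,-1],[0.028,0.07,0,0,0,0,-1],[0.028,0.07,0,0,0,0,-1],[0.01,0.025,0,0,0,0,-1],[0.01,0.025,0,0,0,0,-1],[0,0,0,0,0,0,-1]]}}

```text
time_s: 7.53
eef_pos: [537.4, 180.9, 63.7]
ee_rot: [-0.0, 0.999, 0.049, 0.0]
force: [-0.5, -0.2, -1.6]
grip_width: 0.224
```

{"name": "play_rows", "arguments": {"deltas": [[0.007,0.018,0,0,0,0,-1],[0,0,0,0,0,0,-1]]}}

```text
time_s: 7.7
eef_pos: [537.7, 181.3, 63.7]
ee_rot: [0.0, 0.999, 0.049, 0.0]
force: [0.3, -1.4, -1.5]
grip_width: 0.224
```

{"name": "play_rows", "arguments": {"deltas": [[0.007,0.018,0,0,0,0,-1],[0,0,0,0,0,0,-1]]}}

```text
time_s: 7.87
eef_pos: [538.1, 181.6, 63.7]
ee_rot: [0.0, 0.999, 0.049, 0.0]
force: [-0.8, -3.5, -1.2]
grip_width: 0.226
```

```bash
python3 -c "
from h import *
status()"
```

```text
foot [-94.8 -92.6] z 63.7 F [ 0.5 -3.6] -1.2 t 7.8667
15.5 [-105.9   45.1] (array([ 22.6, 146. ]), 78.0, 1944, np.float64(16.9)) [ 31   0  65 256]
15.5 [-106.   -49.8] (array([100.3, 165.3]), 68.47, 24182, np.float64(18.5)) [ 81  27 237 269]
20.2 [-101.1    9.6] (array([ 21.3, 180.1]), 68.4, 12252, np.float64(22.5)) [ 48   0 148 300]
20.2 [  9.8 -91.4] (array([138.7,  20.7]), 68.52, 10309, np.float64(22.4)) [247   0 262 138]
20.2 [-136.1   45. ] (array([22.6, 85.5]), 72.48, 1749, np.float64(22.6)) [ 14 109  52 148]
```

{"name": "play_rows", "arguments": {"deltas": [[0.004,0.009,0,0,0,0,-1],[0,0,0,0,0,0,-1]]}}

```text
time_s: 8.08
eef_pos: [538.2, 181.8, 63.7]
ee_rot: [0.001, 0.999, 0.049, 0.0]
force: [0.8, -6.5, -1.7]
grip_width: 0.228
```

{"name": "play_rows", "arguments": {"deltas": [[0.004,0.009,0,0,0,0,-1],[0,0,0,0,0,0,-1]]}}

```text
time_s: 8.25
eef_pos: [538.4, 181.9, 63.8]
ee_rot: [0.001, 0.999, 0.05, -0.0]
force: [-0.6, -7.7, -0.6]
grip_width: 0.221
```

```bash
python3 -c "
from h import *
status()"
```

```text
foot [-94.6 -92.2] z 63.8 F [ 2.3 -7.4] -0.6 t 8.25
15.5 [-105.7   44.9] (array([ 22.4, 145.6]), 78.6, 1933, np.float64(16.9)) [ 30   0  65 257]
15.5 [-98.8 -35.5] (array([ 71.5, 178.8]), 68.46, 24109, np.float64(18.5)) [ 81   0 217 297]
20.2 [-100.9    9.5] (array([ 21.2, 179.6]), 68.43, 12286, np.float64(22.5)) [ 49   0 147 301]
20.2 [  9.7 -91. ] (array([138.8,  20.8]), 68.35, 10355, np.float64(22.4)) [246   0 263 139]
20.2 [-136.    44.4] (array([21.2, 85.6]), 72.72, 1709, np.float64(22.6)) [ 19 110  48 147]
```

The plate is seated on the long-edge fence: force rose to 7 N with no further travel, and it is square. Now I back off, lift, and go round to the -x edge.

{"name": "play_rows", "arguments": {"deltas": [[-0.04,-0.1,0,0,0,0,-1],[-0.15,-0.36,0,0,0,0,-1],[0,0,0.4,0,0,0,-1],[0,0,0.4,0,0,0,-1],[-0.5,0.2,0,0,0,0,-1],[-0.5,0.6,0,0,0,0,-1],[-0.1,0.8,0,0,0,0,-1],[0,0.7,0,0,0,0,-1]]}}

```text
time_s: 8.97
eef_pos: [485.3, 258.0, 96.0]
ee_rot: [-0.001, 0.999, 0.049, -0.0]
force: [0.5, 0.3, -1.6]
grip_width: 0.227
```

{"name": "play_rows", "arguments": {"deltas": [[0,0.15,0,0,0,0,-1],[0,0,0,0,0,0,-1],[0,0,0,0,0,0,-1]]}}

```text
time_s: 9.22
eef_pos: [486.5, 262.3, 95.5]
ee_rot: [-0.0, 0.999, 0.05, -0.0]
force: [-0.4, 0.2, -1.5]
grip_width: 0.226
```

```bash
python3 -c "
from h import *
c=status()
cv2.imwrite('pics/w5.png',c['pixels'][...,::-1])"
```

```text
foot [-172.6  -36.8] z 95.5 F [-0.5 -0. ] -1.5 t 9.2167
15.5 [-90.1 -35.4] (array([ 70.7, 101.1]), 68.33, 20169, np.float64(18.4)) [259   0 186 195]
20.2 [-121.2    9.7] (array([ 20.5, 138.6]), 68.35, 7984, np.float64(22.4)) [195   0 136 215]
20.2 [-135.6   38.7] (array([ 9.3, 83.7]), 69.63, 1123, np.float64(22.5)) [168  34  65 137]
```

View pics/w5.png

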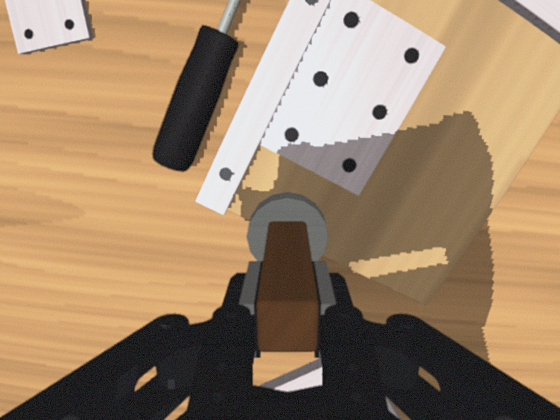

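The plate's long edge lies along the left fence, and the foot, at px (287,230), is behind its short edge. I descend and push along jig +x.

{"name": "play_rows", "arguments": {"deltas": [[0,0,-0.5,0,0,0,-1],[0,0,-0.29,0,0,0,-1],[0,0,0,0,0,0,-1],[0.07,-0.028,0,0,0,0,-1],[0.07,-0.028,0,0,0,0,-1],[0.07,-0.028,0,0,0,0,-1],[0.07,-0.028,0,0,0,0,-1],[0.07,-0.028,0,0,0,0,-1]]}}

```text
time_s: 9.93
eef_pos: [501.0, 256.7, 64.4]
ee_rot: [-0.0, 0.999, 0.049, 0.0]
force: [-1.7, 1.6, -0.6]
grip_width: 0.225
```

{"name": "play_rows", "arguments": {"deltas": [[0.07,-0.028,0,0,0,0,-1],[0.07,-0.028,0,0,0,0,-1],[0.07,-0.028,0,0,0,0,-1],[0.07,-0.028,0,0,0,0,-1],[0.07,-0.028,0,0,0,0,-1],[0.07,-0.028,0,0,0,0,-1],[0.07,-0.028,0,0,0,0,-1],[0.07,-0.028,0,0,0,0,-1]]}}

```text
time_s: 10.6
eef_pos: [523.3, 247.8, 64.1]
ee_rot: [0.0, 0.999, 0.05, -0.0]
force: [-0.4, 1.2, -1.1]
grip_width: 0.224
```

```bash
python3 -c "
from h import *
c=status()"
```

```text
foot [-133.   -36.6] z 64.1 F [-0.8  0.9] -1.1 t 10.6
15.5 [-111.    42.7] (array([ 19.7, 133.9]), 79.63, 1581, np.float64(16.8)) [139   0  82 244]
15.5 [-70.4 -35.4] (array([ 70.7, 120.6]), 68.48, 26778, np.float64(18.4)) [247   0 214 225]
20.2 [-105.8    9.7] (array([ 20.5, 169.4]), 68.35, 12250, np.float64(22.4)) [156   0 173 289]
20.2 [  9.6 -81.5] (array([89.4, 21.2]), 68.29, 5299, np.float64(22.3)) [418   0 142  95]
20.2 [-136.1   45.3] (array([22.6, 85.2]), 69.77, 2269, np.float64(22.7)) [108  89  83 156]
```

About 11 mm left, and the plate is square.

{"name": "play_rows", "arguments": {"deltas": [[0.07,-0.028,0,0,0,0,-1],[0.07,-0.028,0,0,0,0,-1],[0.07,-0.028,0,0,0,0,-1],[0.018,-0.007,0,0,0,0,-1],[0,0,0,0,0,0,-1]]}}

```text
time_s: 11.07
eef_pos: [532.4, 244.1, 64.1]
ee_rot: [0.0, 0.999, 0.049, 0.0]
force: [-0.1, 0.1, -1.8]
grip_width: 0.221
```

{"name": "play_rows", "arguments": {"deltas": [[0.018,-0.007,0,0,0,0,-1],[0,0,0,0,0,0,-1]]}}

```text
time_s: 11.23
eef_pos: [532.8, 244.0, 64.1]
ee_rot: [-0.0, 0.999, 0.049, -0.0]
force: [-1.1, 0.5, -2.3]
grip_width: 0.226
```

{"name": "play_rows", "arguments": {"deltas": [[0.015,-0.006,0,0,0,0,-1],[0,0,0,0,0,0,-1]]}}

```text
time_s: 11.4
eef_pos: [533.1, 243.9, 64.1]
ee_rot: [-0.0, 0.999, 0.05, -0.0]
force: [-2.0, 0.8, -0.5]
grip_width: 0.23
```

{"name": "play_rows", "arguments": {"deltas": [[0.012,-0.005,0,0,0,0,-1],[0,0,0,0,0,0,-1]]}}

```text
time_s: 11.57
eef_pos: [533.3, 243.8, 64.1]
ee_rot: [-0.0, 0.999, 0.05, -0.001]
force: [-3.8, 2.6, 2.4]
grip_width: 0.226
```

{"name": "play_rows", "arguments": {"deltas": [[0.012,-0.005,0,0,0,0,-1],[0,0,0,0,0,0,-1]]}}

```text
time_s: 11.73
eef_pos: [533.4, 243.8, 64.0]
ee_rot: [-0.0, 0.999, 0.05, -0.001]
force: [-6.3, 2.7, 1.8]
grip_width: 0.224
```

```bash
python3 -c "
from h import *
c=status()
cv2.imwrite('pics/w6.png',c['pixels'][...,::-1])"
```

```text
foot [-122.1  -36.6] z 64.0 F [-6.8  0.2] 1.8 t 11.7333
15.5 [-105.9   47.6] (array([ 25.5, 145.2]), 72.03, 1793, np.float64(16.9)) [124   0  96 259]
15.5 [-57.5 -68.8] (array([137.6, 116.4]), 68.31, 27307, np.float64(18.4)) [247   0 313 226]
20.2 [-100.7    9.7] (array([ 20.4, 180.2]), 68.34, 12837, np.float64(22.4)) [150   0 179 304]
20.2 [  9.7 -76. ] (array([114.9,  21. ]), 68.41, 7551, np.float64(22.3)) [374   0 186 120]
20.2 [-135.9   45.5] (array([22.5, 85.1]), 70.57, 2132, np.float64(22.7)) [103 109  80 151]
```

The foot is at x = -122.1, against an expected -122 when home. It presses at 6.8 N with no more travel. I hold briefly, back off, lift, and inspect.

{"name": "play_rows", "arguments": {"deltas": [[0,0,0,0,0,0,-1],[0,0,0,0,0,0,-1],[-0.05,0.02,0,0,0,0,-1],[-0.1,0.04,0,0,0,0,-1],[-0.5,0.2,0,0,0,0,-1],[0,0,0.5,0,0,0,-1],[-0.3,-0.2,0.8,0,0,0,-1],[0,-0.5,0.8,0,0,0,-1]]}}

```text
time_s: 12.45
eef_pos: [494.4, 226.8, 148.5]
ee_rot: [0.0, 0.999, 0.051, -0.001]
force: [0.2, -0.1, -1.5]
grip_width: 0.228
```

{"name": "play_rows", "arguments": {"deltas": [[0,-0.3,0.3,0,0,0,-1],[0,0,0,0,0,0,-1],[0,0,0,0,0,0,-1]]}}

```text
time_s: 12.7
eef_pos: [496.6, 213.3, 159.7]
ee_rot: [-0.0, 0.999, 0.049, 0.0]
force: [-0.3, -0.1, -1.4]
grip_width: 0.22
```

```bash
python3 -c "
from h import *
c=status()
cv2.imwrite('pics/w7.png',cv2.resize(c['pixels'][0:210,200:480,::-1],(800,600)))"
```

```text
foot [-145.   -78.5] z 159.7 F [-0.2 -0.2] -1.4 t 12.7
15.5 [-52.5 -79.2] (array([160.8, 105.5]), 69.18, 12095, np.float64(18.4)) [219   0 252 136]
20.2 [-109.1    9.8] (array([ 20.5, 162. ]), 68.4, 5556, np.float64(22.4)) [154   0 112 197]
20.2 [   9.6 -106.8] (array([106.9,  20.9]), 68.53, 3492, np.float64(22.3)) [350   0 137  75]
20.2 [-136.    45.4] (array([22.9, 84.6]), 70.28, 1153, np.float64(22.7)) [121  52  57 112]
```

View pics/w7.png

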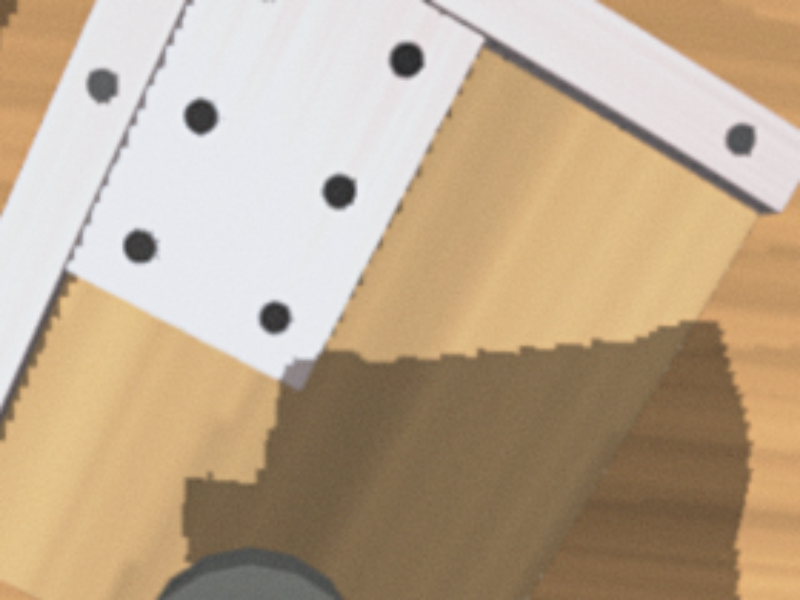

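It looks flush at both fences. A numeric check of the two free edges:

Run:
```python
from h import *
c=shot("wrist"); W=cloud(c); A=np.array([[.929,-.370],[.370,.929]])
Jx=(W[...,:2]-[664.2,232.9])@A.T; X,Y=Jx[...,0],Jx[...,1]; Z=W[...,2]
P=(Z>15)&(Z<20)&(X>-125)&(X<5)&(Y<-2)&(Y>-90); F=(Z>20.3)&(Z<25)
ed=lambda M,a,b,bins,fn:np.array([fn(b[M&(a>=s)&(a<s+4)]) for s in bins if (M&(a>=s)&(a<s+4)).sum()>5])
e=ed(P,X,Y,np.arange(-90,-14,4),np.min); print("plate -y edge",np.round(e,1))
e=ed(P,Y,X,np.arange(-64,-6,4),np.min); print("plate -x edge",np.round(e,1))
e=ed(F&(Y>-8)&(Y<25)&(X<-10),X,Y,np.arange(-180,-14,8),np.min); print("long fence face",np.round(e,1))
e=ed(F&(X>-8)&(X<25)&(Y<-10),Y,X,np.arange(-156,-14,8),np.min); print("short fence face",np.round(e,1))
```

```text
plate -y edge [-70.1 -70.1 -70.  -69.9 -69.8 -70.1 -70.  -70.  -70.1 -70.2 -70.3 -70.3
 -70.3 -70.4 -69.9 -69.8 -70.1 -69.8 -70.3]
plate -x edge [-100.3  -99.6  -99.8  -99.8  -99.9 -100.3 -100.3 -100.4 -100.5 -100.2
 -100.3 -100.4 -100.4 -100.2 -100.3]
long fence face [-0.1 -0.1 -0.1  0.  -0.5 -0.4 -0.3 -0.2 -0.  -0.2 -0.  -0.4  0.1 -8.
 -5.6 -0.1 -0.  -5.3 -7.3]
short fence face [-0.4 -0.5 -0.4 -0.7 -0.5 -0.4 -0.  -0.6 -0.9 -0.5 -0.6 -0.4 -0.8]
```

The edges read -70.1 and -100.2 (ideal -70 and -100), so the plate is flush and square. Now I return the pusher.

{"name": "play_rows", "arguments": {"deltas": [[0.1,-0.4,0,0,0,0,-1],[0.15,-0.8,0,0,0,0,-1],[0.15,-0.9,0,0,0,0,-1],[0.15,-0.9,0,0,0,0,-1],[0.15,-0.9,0,0,0,0,-1],[0.15,-0.9,0,0,0,0,-1],[0.15,-0.9,0,0,0,0,-1],[0.15,-0.9,0,0,0,0,-1]]}}

```text
time_s: 13.47
eef_pos: [542.2, -51.4, 158.4]
ee_rot: [-0.001, 0.999, 0.05, -0.001]
force: [1.7, 0.0, -1.3]
grip_width: 0.226
```

{"name": "play_rows", "arguments": {"deltas": [[0.15,-0.9,0,0,0,0,-1],[0.15,-0.9,0,0,0,0,-1],[0.1,-0.9,0,0,0,0,-1],[0,-0.9,0,0,0,0,-1],[0,-0.6,0,0,0,0,-1],[0,-0.3,0,0,0,0,-1],[0,0,0,0,0,0,-1],[0,0,0,0,0,0,-1]]}}

```text
time_s: 14.13
eef_pos: [558.3, -229.4, 158.8]
ee_rot: [-0.001, 0.999, 0.049, -0.001]
force: [-0.4, 0.0, -2.6]
grip_width: 0.231
```

Lower from 158.8 to about 57, then creep down.

{"name": "play_rows", "arguments": {"deltas": [[0,0,-0.5,0,0,0,-1],[0,0,-0.8,0,0,0,-1],[0,0,-0.6,0,0,0,-1],[0,0,-0.35,0,0,0,-1],[0,0,-0.15,0,0,0,-1],[0,0,-0.08,0,0,0,-1],[0,0,0,0,0,0,-1],[0,0,0,0,0,0,-1]]}}

```text
time_s: 14.8
eef_pos: [559.0, -230.0, 61.9]
ee_rot: [0.0, 0.999, 0.05, 0.001]
force: [0.6, -0.2, -1.4]
grip_width: 0.224
```

{"name": "play_rows", "arguments": {"deltas": [[0,0,-0.025,0,0,0,-1],[0,0,0,0,0,0,-1]]}}

```text
time_s: 14.97
eef_pos: [558.8, -230.4, 60.6]
ee_rot: [0.0, 0.999, 0.05, 0.001]
force: [-0.0, -0.3, -2.0]
grip_width: 0.226
```

{"name": "play_rows", "arguments": {"deltas": [[0,0,-0.02,0,0,0,-1],[0,0,0,0,0,0,-1]]}}

```text
time_s: 15.13
eef_pos: [558.5, -230.3, 59.3]
ee_rot: [0.0, 0.999, 0.049, 0.0]
force: [0.1, -0.2, -1.8]
grip_width: 0.225
```

{"name": "play_rows", "arguments": {"deltas": [[0,0,-0.05,0,0,0,-1],[0,0,0,0,0,0,-1],[0,0,0,0,0,0,-1]]}}

```text
time_s: 15.38
eef_pos: [558.4, -230.3, 56.9]
ee_rot: [-0.0, 0.999, 0.049, -0.0]
force: [-0.9, -0.1, -2.3]
grip_width: 0.227
```

{"name": "play_rows", "arguments": {"deltas": [[0,0,-0.025,0,0,0,-1],[0,0,0,0,0,0,-1],[0,0,0,0,0,0,-1]]}}

```text
time_s: 15.63
eef_pos: [558.4, -230.3, 56.0]
ee_rot: [-0.0, 0.999, 0.049, -0.0]
force: [1.1, 0.3, -2.1]
grip_width: 0.222
```

{"name": "play_rows", "arguments": {"deltas": [[0,0,-0.015,0,0,0,-1],[0,0,0,0,0,0,-1],[0,0,0,0,0,0,-1]]}}

```text
time_s: 15.88
eef_pos: [558.4, -230.3, 55.5]
ee_rot: [-0.0, 0.999, 0.049, -0.0]
force: [0.2, -0.0, -2.4]
grip_width: 0.226
```

{"name": "play_rows", "arguments": {"deltas": [[0,0,-0.015,0,0,0,-1],[0,0,0,0,0,0,-1],[0,0,0,0,0,0,-1]]}}

```text
time_s: 16.13
eef_pos: [558.4, -230.3, 54.9]
ee_rot: [-0.0, 0.999, 0.049, -0.0]
force: [0.5, -0.4, -1.7]
grip_width: 0.227
```

{"name": "play_rows", "arguments": {"deltas": [[0,0,-0.015,0,0,0,-1],[0,0,0,0,0,0,-1],[0,0,0,0,0,0,-1]]}}

```text
time_s: 16.38
eef_pos: [558.5, -230.3, 54.4]
ee_rot: [0.0, 0.999, 0.049, 0.0]
force: [-0.1, 0.9, -1.4]
grip_width: 0.225
```

{"name": "play_rows", "arguments": {"deltas": [[0,0,-0.015,0,0,0,-1],[0,0,0,0,0,0,-1],[0,0,0,0,0,0,-1]]}}

```text
time_s: 16.63
eef_pos: [558.7, -230.3, 54.3]
ee_rot: [0.0, 0.999, 0.049, 0.0]
force: [-1.1, 1.2, 5.7]
grip_width: 0.223
```

{"name": "play_rows", "arguments": {"deltas": [[0,0,-0.015,0,0,0,-1],[0,0,0,0,0,0,-1],[0,0,0,0,0,0,-1]]}}

```text
time_s: 16.88
eef_pos: [558.7, -230.3, 54.3]
ee_rot: [0.0, 0.999, 0.05, 0.0]
force: [-2.1, 2.4, 9.8]
grip_width: 0.227
```

Contact is felt: +11 N and z stopped at 54.3. I release and rise.

{"name": "play_rows", "arguments": {"deltas": [[0,0,0.02,0,0,0,-0.3],[0,0,0,0,0,0,0.2],[0,0,0,0,0,0,1],[0,0,0,0,0,0,1],[0,0,0,0,0,0,1],[0,0,0,0,0,0,1],[0,0,0,0,0,0,1],[0,0,0.2,0,0,0,1]]}}

```text
time_s: 17.55
eef_pos: [557.7, -229.9, 60.7]
ee_rot: [-0.001, 0.999, 0.049, -0.001]
force: [-0.4, 0.4, -0.2]
grip_width: 0.998
```

{"name": "play_rows", "arguments": {"deltas": [[0,0,0.4,0,0,0,1],[0,0,0.8,0,0,0,1],[0,0,0.8,0,0,0,1],[0,0,0.8,0,0,0,1],[0,0,0.8,0,0,0,1],[-0.5,0,0.5,0,0,0,1],[-0.5,0,0,0,0,0,1],[0,0,0,0,0,0,1]]}}

```text
time_s: 18.22
eef_pos: [516.7, -230.4, 228.2]
ee_rot: [0.001, 0.999, 0.049, 0.001]
force: [0.9, 0.4, -0.3]
grip_width: 1.002
```

Run:
```python
from h import *
c=shot("wrist"); s=shot("side"); t=shot("top"); print(c["st"]["eef_pos"],c["st"]["force"],c["st"]["grip_width"])
W=cloud(c)
for lo,hi in ((80,112),(13,20)):
    for i,m,b in blobs(W,lo,hi,(480,640,-290,-170),80): print(lo,rect(m,W))
T=cloud(t)
for i,m,b in blobs(T,14.5,19.5,(480,640,130,270),100): print("top plate",rect(m,T))
cv2.imwrite("pics/end.png",np.hstack([cv2.resize(c["pixels"],(400,300)),cv2.resize(s["pixels"][110:350,150:470],(400,300))])[...,::-1])
```

```text
[ 516.74996548 -230.43079006  228.18080697] [ 0.91454352  0.39546375 -0.26990894] 1.0015402767658672
80 (array([ 563.5, -229.9]), array([20.3, 18.7]), 5.44, 719, np.float64(98.2))
13 (array([ 565.4, -229.3]), array([38. , 42.7]), 10.14, 776, np.float64(17.4))
top plate (array([598.5, 217.4]), array([91. , 97.8]), 75.66, 257, np.float64(16.9))
```

View pics/end.png

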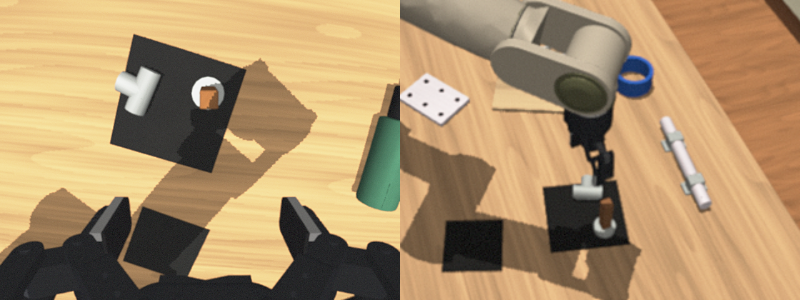

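The pusher stands upright on the mat at (563.5,-229.9), top at 98.2 mm, about 51 mm from the mat's centre. The gripper is clear of it, so I hand the job in.

```bash
python3 -c "
from rig import order; print(order.finish_job())"
```

```text
the job is handed in; nothing more can be done
None
```

The plate is home in the jig's corner and the pusher is back upright on its mat, released. I handed the job in at about 18 s. `finish_job` gave no verdict.

- **Pushing:** I pushed the plate with the pusher's foot onto the long-edge fence first, feeling about 7.5 N. Then I slid it along that fence onto the short-edge fence, feeling about 6.8 N with no further travel.
- **Plate check:** From the wrist camera, its free edges were at y = -70.1 mm and x = -100.2 mm from the corner (ideal -70 and -100). It looked parallel to both fences.
- **Pusher check:** It stood with its top at 98.2 mm, about 51 mm from the mat's centre, and the open gripper was well clear.
- **A check that failed:** After the release I also tried to measure the plate from the top camera, but it gave no usable result because the plate merged with the fences. The plate's final position therefore rests on the wrist measurement taken before I returned the pusher.
- **Bystanders:** I did not measure the bystander objects. The carry paths stayed above them, and the ones visible in the last pictures looked unmoved.

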